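# Release two joystick balls from the lever dispenser

### The arm

A 7-joint arm with a two-finger parallel gripper is mounted at the origin on the work surface. World frame = base frame: x ahead of the robot, y to its left, z up, the work surface at z = 0. Lengths are in m, angles in rad, forces in N, time in s.
With the tool pointing down it reaches from about 0.4 to 0.875 m from the base axis. Payload 19.3 kg.
Tool frame: the origin (TCP) lies at the very end of the fingers, on their centre line; the grasp point (between the pads) lies 19 mm behind it (bot.pinch_z is the distance from the TCP to the grasp point, in m); y points along the fingers, x is the direction in which the jaws open and shut, and the axes are right-handed (so a half turn about y gives the same grasp; the last joint's range is limited). The gripper opens to 85 mm and grips with 20 to 120 N. Pads are 22 mm wide; open, the fingers measure 114 mm over their backs; the gripper's body (76 mm by 85 mm) begins 54 mm behind the grasp point. The pads swing forward as they close: fully open they stand 13 mm farther back than shut.
Start: joints at [-1.22, 0.521, -0.036, 1.599, 0.021, 1.021, -0.113], TCP at [0.255, 0.57, 0.231] pointing down, gripper open.
Joint ranges: [-2.91, 2.91], [-0.3, 2.13], [-1.5, 1.42], [0.17, 2.43], [-1.26, 4.41], [0.16, 1.93], [-2.52, 2.52]. Speed limits (rad/s): [1.89, 1.89, 2.39, 2.39, 3.01, 3.01, 3.01].

### API

Orientations are given as [roll, pitch, yaw] about the fixed x, y, z axes, in that order (R = Rz(yaw) Ry(pitch) Rx(roll)).
In Python, from workcell import bot gives the robot as it stands. The module is installed in compiled form; this text tells all that it offers.
- The arm moves only by the tool arm_command, never from a script. Its argument "moves" is a list of rows, each an object of numbers: "rx", "ry", "rz": the turn, a rotation vector about the tool's x, y, z in rad; "x", "y", "z": the shift along the tool's x, y, z in cm; "gripper": the opening, from -1 (shut) to 1 (fully open). In form: [{"rx": .., "ry": .., "rz": .., "x": .., "y": .., "z": .., "gripper": ..}, ...]. A call has 1 to 5 rows; each row is the pose to reach, as a shift and turn from the pose commanded when the call began, along the tool's axes at that moment; what a row does not reach only later rows make up. A row lasts 1/12 s, in which the tool goes at most 41.7 mm and 7.16 degrees, less where a joint would pass 70% of its speed; a pose out of reach is approached as far as the arm can. A call with a gripper value outside its range is refused whole. The fingers move at their own pace and stop on an object; "squeeze" is the grip in N (left out, the last holds). Time passes only in rows, so rows that repeat a pose let the fingers close. It gives the time, the measured TCP pose, the force and the opening at its end, in the units of the state.
- bot.observe(): the state, without advancing time (a new reading comes with each control period).
- bot.grab_frame(name): name is "scene" or "top" or "wrist"; returns (picture, depth): 384x512x3 uint8, red, green, blue; 384x512 float32, m along the optical axis (not along the pixel's ray), 0 where there is no reading.
- bot.camera_model(name): a dict with "vfov" (degrees; the focal length in pixels is half the picture's height over the tangent of half this angle, whatever the lens; pixels are square), "cx", "cy" (the principal point, pixels), "extrinsics" (4x4, takes a point from camera to world coordinates); the wrist camera has in their place "mount" (4x4, takes a point from camera to tool coordinates, whose origin is the TCP and whose axes are the tool frame's). Camera axes: x right, y down, z forward; pixel columns grow to the right and rows downward; lengths in m; the calibration is good to about 2 mm. A picture is of the moment at which its call begins: read the wrist's pose just before it. camera_model takes no time and is no camera call.
- bot.job_done(): hands the job in, once; it reports no verdict.
Trained networks look in the newest picture that a camera, given by its name, has taken for a name from the list of things; names that differ only in an ending like _2 or _b are one class to them, and where a whole thing is asked for, a point or a joint stands for the part that bears it (a point fixed in the world has none). Each returns a list of dicts, best first, with "p" (0 to 1); they miss things now and then, are a little off and sometimes report something else, mostly with a low value. They report only what shows in the picture. A call takes as long as a camera call.
- bot.spot_in(name, camera): "box" ([left, top, right, bottom] in pixels, round what is visible of it).
- bot.masks_of(name, camera): "mask" (384x512 bool, what is visible of it) and "box" ([left, top, right, bottom] in pixels, round what is visible of it).
The state is a dict: "clock": time; "qpos": joint angles; "qd": joint speeds; "joint_efforts": joint torques, N m; "position": TCP position; "tool_rot": TCP orientation; "force": force on the tool from outside, world axes, zero at the start; "moment": the same for the moment, N m; "grip_width": finger opening in m.
Only numpy, scipy, OpenCV 4.12 (cv2) and the standard library are available. Lean on these libraries where they do the work, as an engineer would, in place of code of your own. Each camera call takes 0.05 s, during which the arm holds its last target.

### The job

Press the dispenser's lever right down with the fingertips so that its lid lifts fully, and keep it pressed until both joystick balls have rolled out into the tray. Then let the lever come up slowly under your fingers so the lid eases shut and never slams, and take the hand away. Work only through the lever: do not touch the lid or the balls, and leave the basket, the carton and the bat-shaped top alone.

Things in the scene. Friction and masses are not known exactly. Their poses are not given: they have to be found in the camera images.
- dispenser: White one-lane ball dispenser, fixed. Origin: on the counter under the lane, z up; +x points downhill to outlet and tray, the lever sticks out to -x. Base plate x -85 to 185 mm, 100 mm wide. Covered lane x -65 to 67 mm, 54 mm wide, walls 147 mm high; open tray x 67 to 177 mm, 54 mm wide (44 inside), rim 100 mm high. Lane floor falls 12 degrees to the tray
- lever_pad (a point): Middle of the top of the lever's black rubber foot, 42 (along dispenser x) x 36 x 8 mm, behind the dispenser; moves with it. Up: 140 mm above the counter, at dispenser x -174, y -37 mm, top rising 14 degrees away from the dispenser. Fully pressed: 64 mm lower, same x within 6 mm, falling 14 degrees. Nothing under it
- lever: Sprung steel lever carrying the rubber foot; origin at its pivot, at dispenser (-50, -37, 100) mm, 130 mm from the foot, axis along dispenser y. The spring gives about 5.5 N at the foot when up, 7.5 N fully pressed, and throws it up if let go. Linked 1:1 to the lid by an upright push rod: 0.01 rad of lid is 1.3 mm of foot travel
- lid (a joint): Opening angle of the lid, rad: 0 shut, 0.5 fully open (hard stop, lever fully pressed)
- lid_edge (a point): Middle of the top of the front edge of the grey metal lid, a 126 x 62 mm plate hinged at its rear edge (150 mm above the counter, dispenser x -50 mm), with a front lip 75 mm deep that bars the lane when shut. Shut: 156 mm above the counter, at dispenser x 70, y 0 mm; fully open: about 213 mm high
- ball1_center (a point): Centre of the first white 35 mm joystick ball (about 30 g), loose in the lane behind the lid's lip, hidden until the lid is up. It rolls out by itself once the lid is about half up. Lying in the tray: dispenser x above 95 mm
- ball2_center (a point): Centre of the second, identical ball, uphill of the first
- basket: Loose open pink plastic basket 100 x 80 x 55 mm; origin at the centre of its underside. Leave alone
- carton: Loose small cardboard carton 40 x 55 x 85 mm; origin at the centre of its underside. Leave alone
- battop: Loose black pear-shaped joystick top standing upright, 35 mm wide, 50 mm high; origin at the centre of its underside. Leave alone

How it is judged:
On the way, in this order (a step that is already met when the one before it is completed fails the run):
1. lid up by at least 0.42 of 0.5 rad, held up by fingers on the lever, with both balls in the tray (value of joint lid above 0.42 rad and contact force between any of the fingers, the arm and lever above 0.5 N and x of ball1_center in the frame of dispenser between 0.095 and 0.175 m and z of ball1_center in the frame of dispenser between 0.05 and 0.12 m and y of ball1_center in the frame of dispenser between -0.025 and 0.025 m and x of ball2_center in the frame of dispenser between 0.095 and 0.175 m and z of ball2_center in the frame of dispenser between 0.05 and 0.12 m and y of ball2_center in the frame of dispenser between -0.025 and 0.025 m), for 0.2 s.
2. lid shut again (value of joint lid below 0.03 rad), for 0.2 s.
At the end, for the whole second after the job is handed in: The lid is shut (within 0.03 rad), both balls lie at rest in the tray, and basket, carton and bat top stand upright within 15 mm of where they stood (value of joint lid below 0.03 rad and x of ball1_center in the frame of dispenser between 0.095 and 0.175 m and z of ball1_center in the frame of dispenser between 0.05 and 0.12 m and y of ball1_center in the frame of dispenser between -0.025 and 0.025 m and x of ball2_center in the frame of dispenser between 0.095 and 0.175 m and z of ball2_center in the frame of dispenser between 0.05 and 0.12 m and y of ball2_center in the frame of dispenser between -0.025 and 0.025 m and linear speed of each of basket, carton, battop, ball1, ball2 below 0.03 m/s and distance of each of basket, carton, battop from where it was at the start of the episode below 0.015 m and angle between each of basket, carton, battop's own z axis and vertical below 0.2 rad); the robot touches nothing.
It fails at once if the lid slammed: it closed faster than 1.2 rad/s while between 0.3 and 0.05 rad open (value of joint lid between 0.05 and 0.3 rad and velocity of joint lid below -1.2 rad/s).
It fails at once if the robot touched the lid (contact force between any of the fingers, the arm and lid_c0 above 0.5 N).
It fails at once if the robot touched the lid's lip (contact force between any of the fingers, the arm and lid_c1 above 0.5 N).
It fails at once if the robot touched a ball (contact force between any of the fingers, the arm and ball1 above 0.5 N or contact force between any of the fingers, the arm and ball2 above 0.5 N).
It fails at once if a bystander was moved by more than 15 mm (distance of any of basket, carton, battop from where it was at the start of the episode above 0.015 m).
It also fails if it takes over 38 s, if anything falls off the work surface, if the arm or the gripper's body presses on something with over 40 N, if the wrist force passes 120 N, or if a joint passes its speed limit or range.

## Working session

There is one attempt and no reset: what is moved stays moved. The work goes in short steps, Python scripts to look and compute and a tool call to move; the robot and the scene stay as the last step left them, time stands still between calls to the robot, and variables do not carry over. Pictures are saved under pics/ and viewed, and the job is handed in when it is done.

Besides the shell and the picture viewer there is one more tool, called after "Emit:" as name(argument=value, ...) on one line, values as JSON. arm_command: Moves the arm, as the interface text tells. Its arguments: {"type":"object","properties":{"moves":{"type":"array"},"squeeze":{"type":"number"}},"required":["moves"]}

```bash
mkdir -p pics; python3 - <<'E'
from workcell import bot
import cv2,numpy as np
np.set_printoptions(precision=4,suppress=True)
print(bot.observe())
for n in ["scene","top"]:
    im,d=bot.grab_frame(n); cv2.imwrite(f"pics/{n}0.png",im[:,:,::-1]); np.save(f"{n}_d.npy",d); np.save(f"{n}_im.npy",im)
    print(n,bot.camera_model(n))
    for o in ["dispenser","lever_pad","lever","lid","basket","carton","battop"]:
        r=bot.masks_of(o,n)
        for k in r[:2]: print(o,round(k['p'],2),k['box'])
        if r: np.save(f"m_{n}_{o}.npy",r[0]['mask'])
print(bot.camera_model("wrist"))
E
```

```text
{'clock': 0.0, 'qpos': array([-1.2202,  0.522 , -0.0363,  1.6   ,  0.0212,  1.0211, -0.1128]), 'qd': array([ 0.0003,  0.0011,  0.0011,  0.0002,  0.0003, -0.001 ,  0.0005]), 'joint_efforts': array([  0.0012, -92.7122,   1.9802, -36.9926,   0.0178,   0.008 ,
         0.    ]), 'position': array([0.2552, 0.5702, 0.2307]), 'tool_rot': array([-1.5709,  0.0011,  1.15  ]), 'force': array([ 0.5042, -0.347 , -0.3519]), 'moment': array([ 0.0194,  0.0211, -0.0148]), 'grip_width': 0.08540643857434904}
scene {'vfov': 54.12011978866897, 'cx': 251.1192045120843, 'cy': 198.37673025779102, 'extrinsics': array([[-0.7061,  0.4033, -0.582 ,  1.1584],
       [ 0.7079,  0.4212, -0.567 ,  0.5899],
       [ 0.0165, -0.8124, -0.5829,  0.6576],
       [ 0.    ,  0.    ,  0.    ,  1.    ]])}
dispenser 0.86 [185.4, 174.7, 316.8, 314.1]
lever_pad 0.69 [282.5, 174.9, 315.9, 203.7]
lever 0.55 [283.1, 176.9, 312.8, 204.5]
lid 0.87 [230.1, 198.6, 290.8, 250.8]
lid 0.32 [186.6, 175.3, 316.5, 313.2]
basket 0.78 [236.4, 279.6, 307.2, 346.9]
carton 0.59 [279.1, 174.5, 317.4, 204.9]
carton 0.57 [221.9, 195.0, 243.6, 229.
[... 182 characters left out ...]
73],
       [-0.9997,  0.0129,  0.023 ,  0.0441],
       [-0.0248, -0.1633, -0.9863,  0.9452],
       [ 0.    ,  0.    ,  0.    ,  1.    ]])}
dispenser 0.71 [191.9, 100.3, 242.3, 265.4]
lever_pad 0.77 [210.9, 181.4, 229.8, 269.4]
lever 0.92 [212.0, 180.7, 231.9, 263.8]
lid 0.83 [189.5, 140.0, 225.6, 196.9]
basket 0.61 [145.7, 118.9, 189.0, 163.7]
carton 0.73 [262.2, 185.4, 292.3, 216.4]
battop 0.64 [148.0, 221.4, 169.6, 232.8]
{'vfov': 68.98178315149595, 'cx': 252.65354464033746, 'cy': 191.9227370106157, 'mount': array([[ 1.    ,  0.0014, -0.0008,  0.0002],
       [ 0.0012, -0.3282,  0.9446, -0.1419],
       [ 0.0011, -0.9446, -0.3282,  0.0845],
       [ 0.    ,  0.    ,  0.    ,  1.    ]])}
```

View pictures.

View pics/scene0.png

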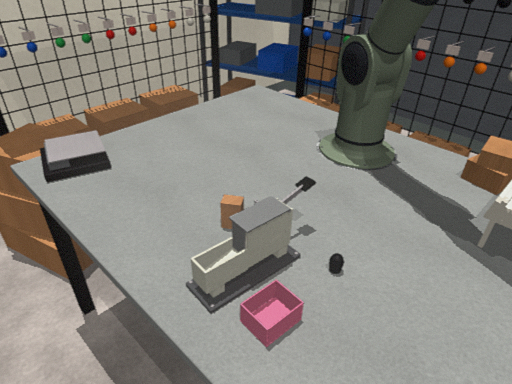

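View pics/top0.png

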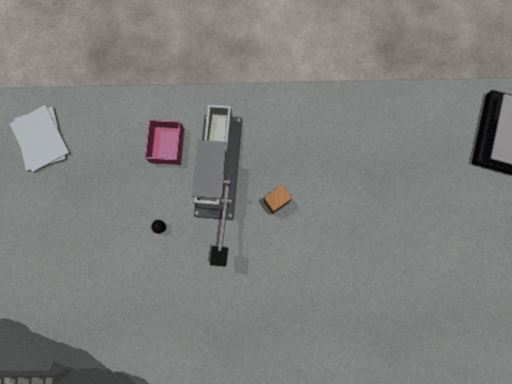

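The scene picture shows the dispenser at the centre, with the foot at about (306,184). In the top picture the foot is at (219,256), the lid at (209,168), the bat top at (158,227), the carton at (278,198) and the basket at (165,142). Next I measure these points.

```bash
cat > h.py <<'E'
import numpy as np,cv2
np.set_printoptions(precision=4,suppress=True)
from workcell import bot
def cloud(n,d,T=None):
    c=bot.camera_model(n); f=192/np.tan(np.radians(c['vfov']/2))
    v,u=np.mgrid[:384,:512]; P=np.stack([(u-c['cx'])/f*d,(v-c['cy'])/f*d,d],-1)
    T=c['extrinsics'] if T is None else T
    return P@T[:3,:3].T+T[:3,3]
E
python3 - <<'E'
from h import *
im=np.load('top_im.npy').astype(int); d=np.load('top_d.npy'); P=cloud('top',d)
def rep(name,m):
    q=P[m]; r=cv2.minAreaRect((q[:,:2]*1000).astype(np.float32)); print(name,m.sum(),'med',np.median(q,0),'rect',r,'z',np.percentile(q[:,2],[5,50,95]))
for o in ["lid","basket","carton","battop","dispenser"]:
    m=np.load(f'm_top_{o}.npy')&(d>0)
    q=P[m]; print(o); rep(o,m&(P[...,2]>0.02))
foot=np.zeros((384,512),bool); foot[244:270,205:232]=1
fm=foot&(im.sum(2)<120); rep('footdark',fm); rep('foothigh',foot&(P[...,2]>0.1))
q=P[foot&(P[...,2]>0.11)]; A=np.c_[q[:,:2],np.ones(len(q))]; print('plane',np.linalg.lstsq(A,q[:,2],rcond=None)[0])
rep('lidhigh',(P[...,2]>0.140)&(P[...,2]<0.17)&(np.load('m_top_lid.npy')))
ds=np.load('scene_d.npy'); S=cloud('scene',ds); ims=np.load('scene_im.npy').astype(int)
w=np.zeros((384,512),bool); w[172:200,290:322]=1
m=w&(S[...,2]>0.11)&(ims.sum(2)<150); q=S[m]; print('scene foot',m.sum(),q.mean(0),q.min(0),q.max(0),cv2.minAreaRect((q[:,:2]*1000).astype(np.float32)))
m=np.load('m_scene_lid.npy')&(S[...,2]>.14)&(S[...,2]<.17); q=S[m]; print('scene lid',cv2.minAreaRect((q[:,:2]*1000).astype(np.float32)),np.median(q,0))
for o in ["basket","battop"]:
    m=np.load(f'm_scene_{o}.npy')&(S[...,2]>.01); print(o,S[m].mean(0))
E
```

```text
lid
lid 1705 med [0.674  0.1512 0.1564] rect ((691.64501953125, 146.76248168945312), (71.92949676513672, 155.21585083007812), 84.93429565429688) z [0.1532 0.1564 0.1588]
basket
basket 660 med [0.7796 0.2886 0.0436] rect ((776.8204345703125, 283.3529357910156), (81.04135131835938, 101.0360107421875), 85.78157043457031) z [0.0224 0.0436 0.057 ]
carton
carton 469 med [0.6203 0.0022 0.085 ] rect ((623.4521484375, 1.3553199768066406), (39.85667037963867, 55.01504135131836), 34.347564697265625) z [0.0409 0.085  0.0877]
battop
battop 135 med [0.5619 0.2896 0.0453] rect ((562.9793701171875, 291.4444580078125), (28.06393051147461, 26.881404876708984), 18.35590362548828) z [0.0324 0.0453 0.0506]
dispenser
dispenser 3625 med [0.6776 0.1425 0.1443] rect ((658.54833984375, 147.29991149902344), (78.91901397705078, 374.7133483886719), 88.09053039550781) z [0.0549 0.1443 0.1583]
footdark 264 med [0.4894 0.1341 0.1411] rect ((485.52960205078125, 98.57868957519531), (104.8620376586914, 37.94502258300781), 82.46014404296875) z [0.1365 0.1411 0.1458]
foothigh 339 med [0.4915 0.1321 0.1401] rect ((492.283935546875, 97.68424987792969), (106.93324279785156, 44.25864028930664), 89.09976196289062) z [0.1345 0.1401 0.1456]
plane [-0.2221 -2.7721  0.6195]
lidhigh 1671 med [0.6744 0.1514 0.1565] rect ((677.63525390625, 148.00437927246094), (71.92949676513672, 127.08633422851562), 84.93429565429688) z [0.1539 0.1565 0.1588]
scene foot 127 [0.4941 0.1345 0.1389] [0.4769 0.115  0.1314] [0.5146 0.1511 0.144 ] ((495.21929931640625, 133.27151489257812), (34.05795669555664, 36.50684356689453), 85.01960754394531)
scene lid ((679.527587890625, 149.2305908203125), (69.82327270507812, 127.52177429199219), 84.54241943359375) [0.6867 0.1543 0.1552]
basket [0.7819 0.2865 0.0386]
battop [0.5754 0.3001 0.0368]
```

Emit:
arm_command(moves=[{"x": -6,"z": -8,"y": 0,"ry": -0.06,"gripper": -1},{"x": -9,"z": -12,"y": 0,"ry": -0.12,"gripper": -1},{"x": -12,"z": -16,"y": 0,"ry": -0.2,"gripper": -1},{"x": -14,"z": -18,"y": 0,"ry": -0.27,"gripper": -1},{"x": -16,"z": -20.5,"y": 0,"ry": -0.33,"gripper": -1}])

```text
invalid input at $.moves[0]: expected keys rx, ry, rz, x, y, z, gripper
```

Emit:
arm_command(moves=[{"x": -3,"z": -3.9,"y": 0,"rx": 0,"rz": 0,"ry": -0.06,"gripper": -1},{"x": -5.5,"z": -7.1,"y": 0,"rx": 0,"rz": 0,"ry": -0.12,"gripper": -1},{"x": -8,"z": -10.3,"y": 0,"rx": 0,"rz": 0,"ry": -0.2,"gripper": -1},{"x": -10.5,"z": -13.6,"y": 0,"rx": 0,"rz": 0,"ry": -0.27,"gripper": -1},{"x": -13,"z": -16.8,"y": 0,"rx": 0,"rz": 0,"ry": -0.33,"gripper": -1}])

```text
clock: 1.22
position: [0.3542, 0.385, 0.2314]
tool_rot: [-1.571, -0.0, 1.484]
force: [1.2, 0.1, -0.1]
grip_width: 0.0257
```

Emit:
arm_command(moves=[{"x": -3.4,"z": -2.2,"y": 0,"rx": 0,"rz": 0,"ry": 0,"gripper": -1},{"x": -6.8,"z": -4.5,"y": 0,"rx": 0,"rz": 0,"ry": 0,"gripper": -1},{"x": -10.2,"z": -6.7,"y": 0,"rx": 0,"rz": 0,"ry": 0,"gripper": -1},{"x": -13.6,"z": -9,"y": 0,"rx": 0,"rz": 0,"ry": 0,"gripper": -1},{"x": -17,"z": -11.2,"y": 0,"rx": 0,"rz": 0,"ry": 0,"gripper": -1}])

```text
clock: 1.63
position: [0.4505, 0.2054, 0.2316]
tool_rot: [-1.571, -0.0, 1.48]
force: [1.4, 1.3, 0.8]
grip_width: 0.0002
```

Emit:
arm_command(moves=[{"x": -3.4,"z": -2.3,"y": 0,"rx": 0,"rz": 0,"ry": 0,"gripper": -1},{"x": -6.8,"z": -4.5,"y": 0,"rx": 0,"rz": 0,"ry": 0,"gripper": -1},{"x": -6.8,"z": -4.5,"y": 2,"rx": 0,"rz": 0,"ry": 0,"gripper": -1},{"x": -6.8,"z": -4.5,"y": 4,"rx": 0,"rz": 0,"ry": 0,"gripper": -1},{"x": -6.8,"z": -4.5,"y": 5,"rx": 0,"rz": 0,"ry": 0,"gripper": -1}])

```text
clock: 2.05
position: [0.488, 0.1347, 0.1797]
tool_rot: [-1.569, 0.001, 1.479]
force: [0.6, 0.4, -0.3]
grip_width: -0.0002
```

```bash
python3 - <<'E'
from h import *
o=bot.observe(); print(o['clock'],o['position'],o['tool_rot'],o['qpos'],o['force'],o['grip_width'])
a,_=bot.grab_frame('scene'); b,_=bot.grab_frame('wrist')
cv2.imwrite('pics/s1.png',cv2.resize(a[100:300,180:440,::-1],None,fx=3,fy=3)); cv2.imwrite('pics/w1.png',b[:,:,::-1])
E
```

```text
2.05 [0.488  0.1347 0.1797] [-1.5695  0.0007  1.4787] [-0.3991  0.404   0.0164  1.961  -0.0092  0.7781  1.1013] [ 0.6028  0.4115 -0.2828] -0.00022995567373509284
```

View pics/s1.png

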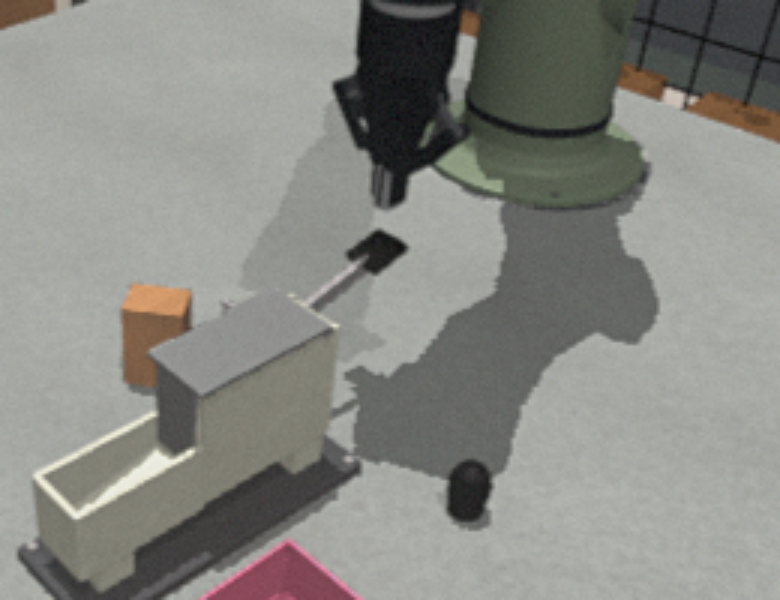

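View pics/w1.png

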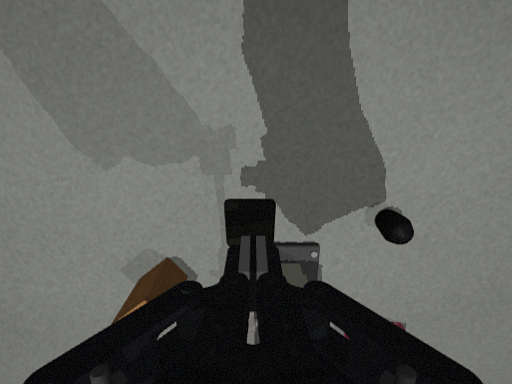

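Seen from the wrist, the closed fingertips (column 253) are in line with the foot (columns 225–275). In the scene view they hang right above it. Pressing down.

Emit:
arm_command(moves=[{"x": 0,"z": -0.2,"y": 1.5,"rx": 0,"rz": 0,"ry": 0,"gripper": -1},{"x": 0,"z": -0.2,"y": 3,"rx": 0,"rz": 0,"ry": 0,"gripper": -1},{"x": 0,"z": -0.2,"y": 3.7,"rx": 0,"rz": 0,"ry": 0,"gripper": -1},{"x": 0,"z": -0.2,"y": 4.4,"rx": 0,"rz": 0,"ry": 0,"gripper": -1},{"x": 0,"z": -0.2,"y": 5,"rx": 0,"rz": 0,"ry": 0,"gripper": -1}])

```text
clock: 2.57
position: [0.4904, 0.1358, 0.1316]
tool_rot: [-1.571, -0.0, 1.481]
force: [-2.4, 0.3, 6.4]
grip_width: 0.0001
```

Emit:
arm_command(moves=[{"x": 0,"z": 0,"y": 0.9,"rx": 0,"rz": 0,"ry": 0,"gripper": -1},{"x": 0,"z": 0,"y": 1.8,"rx": 0,"rz": 0,"ry": 0,"gripper": -1},{"x": 0,"z": 0,"y": 2.7,"rx": 0,"rz": 0,"ry": 0,"gripper": -1},{"x": 0,"z": 0,"y": 3.6,"rx": 0,"rz": 0,"ry": 0,"gripper": -1},{"x": 0,"z": 0,"y": 4.5,"rx": 0,"rz": 0,"ry": 0,"gripper": -1}])

```text
clock: 2.98
position: [0.4907, 0.1358, 0.0867]
tool_rot: [-1.572, -0.001, 1.48]
force: [2.2, -0.9, 7.9]
grip_width: -0.0003
```

Emit:
arm_command(moves=[{"x": 0,"z": 0,"y": 0.2,"rx": 0,"rz": 0,"ry": 0,"gripper": -1},{"x": 0,"z": 0,"y": 0.4,"rx": 0,"rz": 0,"ry": 0,"gripper": -1},{"x": 0,"z": 0,"y": 0.5,"rx": 0,"rz": 0,"ry": 0,"gripper": -1},{"x": 0,"z": 0,"y": 0.5,"rx": 0,"rz": 0,"ry": 0,"gripper": -1},{"x": 0,"z": 0,"y": 0.5,"rx": 0,"rz": 0,"ry": 0,"gripper": -1}])

```text
clock: 3.4
position: [0.4912, 0.1358, 0.0822]
tool_rot: [-1.572, -0.001, 1.48]
force: [-1.3, 0.5, 7.6]
grip_width: -0.0
```

```bash
cat > look.py <<'E'
import sys
from h import *
k=sys.argv[1]
o=bot.observe(); print(o['clock'],o['position'],o['force'])
a,_=bot.grab_frame('scene'); b,_=bot.grab_frame('top')
cv2.imwrite(f'pics/s{k}.png',cv2.resize(a[130:320,170:370,::-1],None,fx=3,fy=3)); cv2.imwrite(f'pics/t{k}.png',cv2.resize(b[90:280,130:310,::-1],None,fx=3,fy=3))
for cam in ("scene","top"):
    for n in ("ball1_center","lid","carton","basket","battop"):
        print(cam,n,[(round(r['p'],2),r['box']) for r in bot.spot_in(n,cam)[:2]])
E
python3 look.py 2
```

```text
3.4 [0.4912 0.1358 0.0822] [-1.3499  0.4767  7.5883]
scene ball1_center [(0.61, [223.4, 195.2, 289.0, 234.8]), (0.51, [205.2, 265.3, 211.4, 270.8])]
scene lid [(0.58, [225.8, 194.3, 289.9, 240.7])]
scene carton [(0.91, [222.7, 196.6, 236.1, 226.0]), (0.61, [327.3, 252.1, 343.4, 274.7])]
scene basket [(0.66, [239.0, 279.9, 303.2, 346.1]), (0.51, [213.0, 250.5, 228.0, 267.3])]
scene battop [(0.78, [328.3, 254.1, 344.5, 275.5])]
top ball1_center [(0.43, [217.7, 111.3, 227.5, 124.7]), (0.34, [212.2, 124.8, 229.4, 133.8])]
top lid [(0.64, [192.9, 133.4, 227.6, 195.1])]
top carton [(0.89, [261.6, 186.3, 293.0, 213.2])]
top basket [(0.94, [147.7, 119.3, 189.3, 165.8])]
top battop [(0.43, [151.2, 219.6, 169.2, 232.2])]
```

```bash
python3 -c "
import cv2,numpy as np
a=cv2.imread('pics/s2.png');b=cv2.imread('pics/t2.png');print(a.shape,b.shape)
cv2.imwrite('pics/c2.png',cv2.resize(np.hstack([a,b]),(800,400)))"
```

```text
(570, 600, 3) (570, 540, 3)
```

View pics/c2.png

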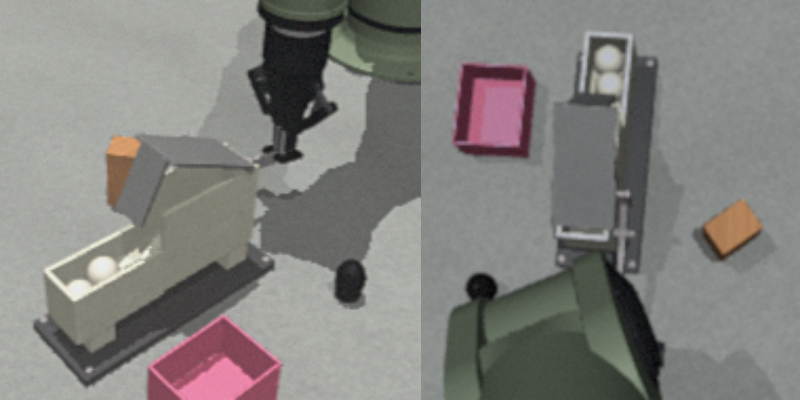

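The lid is up, and both balls lie at the far end of the tray (left view (78,290) and (102,268)). I'll press the last millimetres carefully and check the lid height and ball positions.

Emit:
arm_command(moves=[{"x": 0,"z": 0,"y": 0.1,"rx": 0,"rz": 0,"ry": 0,"gripper": -1},{"x": 0,"z": 0,"y": 0.2,"rx": 0,"rz": 0,"ry": 0,"gripper": -1},{"x": 0,"z": 0,"y": 0.2,"rx": 0,"rz": 0,"ry": 0,"gripper": -1},{"x": 0,"z": 0,"y": 0.2,"rx": 0,"rz": 0,"ry": 0,"gripper": -1}])

```text
clock: 4.33
position: [0.4915, 0.1358, 0.0804]
tool_rot: [-1.573, -0.001, 1.48]
force: [0.2, -1.5, 8.0]
grip_width: -0.0002
```

```bash
python3 - <<'E'
from h import *
im,d=bot.grab_frame('top'); P=cloud('top',d); i=im.astype(int)
yaw=-0.089; Ru=np.array([[np.cos(yaw),np.sin(yaw)],[-np.sin(yaw),np.cos(yaw)]])
# origin from lid centre shut (0.6785,0.1488)= disp x 10
O=np.array([.6785,.1488])-np.array([np.cos(yaw),np.sin(yaw)])*.010
D=(P[...,:2]-O)@Ru.T; z=P[...,2]
lid=(abs(D[...,1])<.025)&(D[...,0]>-.04)&(D[...,0]<.08)&(z>.15)
q=D[lid][:,0]; c=np.polyfit(q,z[lid],1); print('lid slope',np.arctan(c[0]),z[lid].max())
w=(abs(D[...,1])<.021)&(D[...,0]>.08)&(D[...,0]<.172)
for a in np.arange(.08,.175,.006):
    m=w&(abs(D[...,0]-a)<.003); 
    if m.any(): print(round(a,3),z[m].max(),i[m].mean())
print(bot.observe()['force'])
E
```

```text
lid slope 0.3669867050601545 0.21560457832020163
0.08 0.16496717291087737 81.83333333333333
0.086 0.1613913248537029 110.05128205128206
0.092 0.14968248549553287 132.14285714285714
0.098 0.09998359106463006 168.8148148148148
0.104 0.10118568281714047 136.7058823529412
0.11 0.1008193698172295 155.22764227642276
0.116 0.10005704463582199 176.48245614035088
0.122 0.10271083635655842 175.9313725490196
0.128 0.10225571849159065 165.69135802469137
0.134 0.10057164128266627 146.77083333333334
0.14 0.10174027305908229 142.859649122807
0.146 0.10149921131820883 155.8181818181818
0.152 0.10013186077734537 170.85507246376812
0.158 0.10019322866411517 166.6078431372549
0.164 0.10315057013673967 136.62666666666667
0.17 0.10343205817023382 94.60093896713614
[ 0.8175 -0.5548  6.7106]
```

Lid edge reads about 0.215 m, which fits fully open. The balls are at about x 0.12 and 0.154. One more small press to find the stop, then a slow release.

Emit:
arm_command(moves=[{"x": 0,"z": 0,"y": 0.1,"rx": 0,"rz": 0,"ry": 0,"gripper": -1},{"x": 0,"z": 0,"y": 0.2,"rx": 0,"rz": 0,"ry": 0,"gripper": -1},{"x": 0,"z": 0,"y": 0.2,"rx": 0,"rz": 0,"ry": 0,"gripper": -1},{"x": 0,"z": 0,"y": 0.2,"rx": 0,"rz": 0,"ry": 0,"gripper": -1}])

```text
clock: 4.72
position: [0.4917, 0.1358, 0.0785]
tool_rot: [-1.573, -0.001, 1.48]
force: [2.1, -0.9, 7.2]
grip_width: -0.0
```

Emit:
arm_command(moves=[{"x": 0,"z": 0,"y": 0.1,"rx": 0,"rz": 0,"ry": 0,"gripper": -1},{"x": 0,"z": 0,"y": 0.2,"rx": 0,"rz": 0,"ry": 0,"gripper": -1},{"x": 0,"z": 0,"y": 0.2,"rx": 0,"rz": 0,"ry": 0,"gripper": -1},{"x": 0,"z": 0,"y": 0.2,"rx": 0,"rz": 0,"ry": 0,"gripper": -1},{"x": 0,"z": 0,"y": 0.2,"rx": 0,"rz": 0,"ry": 0,"gripper": -1}])

```text
clock: 5.13
position: [0.492, 0.1358, 0.0775]
tool_rot: [-1.574, -0.001, 1.48]
force: [-4.0, -2.7, 33.9]
grip_width: 0.0003
```

The jump to 34 N is the hard stop, so the lever is fully down. Easing it up at about 48 mm/s.

Emit:
arm_command(moves=[{"x": 0,"z": 0,"y": -0.3,"rx": 0,"rz": 0,"ry": 0,"gripper": -1},{"x": 0,"z": 0,"y": -0.7,"rx": 0,"rz": 0,"ry": 0,"gripper": -1},{"x": 0,"z": 0,"y": -1.1,"rx": 0,"rz": 0,"ry": 0,"gripper": -1},{"x": 0,"z": 0,"y": -1.5,"rx": 0,"rz": 0,"ry": 0,"gripper": -1},{"x": 0,"z": 0,"y": -1.9,"rx": 0,"rz": 0,"ry": 0,"gripper": -1}])

```text
clock: 5.55
position: [0.4902, 0.1358, 0.0952]
tool_rot: [-1.571, -0.0, 1.48]
force: [-6.2, 1.9, 5.8]
grip_width: 0.0
```

Emit:
arm_command(moves=[{"x": 0,"z": 0,"y": -0.4,"rx": 0,"rz": 0,"ry": 0,"gripper": -1},{"x": 0,"z": 0,"y": -0.8,"rx": 0,"rz": 0,"ry": 0,"gripper": -1},{"x": 0,"z": 0,"y": -1.2,"rx": 0,"rz": 0,"ry": 0,"gripper": -1},{"x": 0,"z": 0,"y": -1.6,"rx": 0,"rz": 0,"ry": 0,"gripper": -1},{"x": 0,"z": 0,"y": -2,"rx": 0,"rz": 0,"ry": 0,"gripper": -1}])

```text
clock: 5.97
position: [0.4908, 0.1358, 0.1154]
tool_rot: [-1.572, -0.001, 1.48]
force: [0.9, -1.4, 4.7]
grip_width: -0.0002
```

Emit:
arm_command(moves=[{"x": 0,"z": 0,"y": -0.4,"rx": 0,"rz": 0,"ry": 0,"gripper": -1},{"x": 0,"z": 0,"y": -0.8,"rx": 0,"rz": 0,"ry": 0,"gripper": -1},{"x": 0,"z": 0,"y": -1.2,"rx": 0,"rz": 0,"ry": 0,"gripper": -1},{"x": 0,"z": 0,"y": -1.5,"rx": 0,"rz": 0,"ry": 0,"gripper": -1},{"x": 0,"z": 0,"y": -1.8,"rx": 0,"rz": 0,"ry": 0,"gripper": -1}])

```text
clock: 6.38
position: [0.4907, 0.1354, 0.1328]
tool_rot: [-1.571, -0.0, 1.48]
force: [4.0, -0.6, 4.1]
grip_width: -0.0002
```

Emit:
arm_command(moves=[{"x": 0,"z": 0,"y": -0.2,"rx": 0,"rz": 0,"ry": 0,"gripper": -1},{"x": 0,"z": 0,"y": -0.4,"rx": 0,"rz": 0,"ry": 0,"gripper": -1},{"x": 0,"z": 0,"y": -0.6,"rx": 0,"rz": 0,"ry": 0,"gripper": -1},{"x": 0,"z": 0,"y": -0.8,"rx": 0,"rz": 0,"ry": 0,"gripper": -1},{"x": 0,"z": 0,"y": -1,"rx": 0,"rz": 0,"ry": 0,"gripper": -1}])

```text
clock: 6.8
position: [0.4903, 0.1353, 0.1424]
tool_rot: [-1.571, 0.0, 1.48]
force: [2.3, 0.1, 1.9]
grip_width: 0.0001
```

Force is fading and the lever is nearly at the top. Easing off the rest and moving away.

Emit:
arm_command(moves=[{"x": 0,"z": 0,"y": -0.2,"rx": 0,"rz": 0,"ry": 0,"gripper": -1},{"x": 0,"z": 0,"y": -0.4,"rx": 0,"rz": 0,"ry": 0,"gripper": -1},{"x": 0,"z": 0,"y": -0.6,"rx": 0,"rz": 0,"ry": 0,"gripper": -1},{"x": 0,"z": 0,"y": -1.5,"rx": 0,"rz": 0,"ry": 0,"gripper": -1},{"x": 0,"z": 0,"y": -3,"rx": 0,"rz": 0,"ry": 0,"gripper": -1}])

```text
clock: 7.22
position: [0.4895, 0.1351, 0.172]
tool_rot: [-1.568, 0.001, 1.48]
force: [0.5, 0.2, 0.9]
grip_width: -0.0001
```

Emit:
arm_command(moves=[{"x": 0,"z": 0,"y": -2,"rx": 0,"rz": 0,"ry": 0,"gripper": -1},{"x": 0,"z": 0,"y": -5,"rx": 0,"rz": 0,"ry": 0,"gripper": -1},{"x": 3,"z": 0,"y": -7,"rx": 0,"rz": 0,"ry": 0,"gripper": -1},{"x": 6,"z": 1,"y": -8,"rx": 0,"rz": 0,"ry": 0,"gripper": -1},{"x": 8,"z": 2,"y": -8,"rx": 0,"rz": 0,"ry": 0,"gripper": -1}])

```text
clock: 7.63
position: [0.4782, 0.2195, 0.2553]
tool_rot: [-1.574, -0.003, 1.48]
force: [0.3, 0.7, -0.9]
grip_width: -0.0002
```

Emit:
arm_command(moves=[{"x": 0,"z": 0,"y": 0,"rx": 0,"rz": 0,"ry": 0,"gripper": -1},{"x": 0,"z": 0,"y": 0,"rx": 0,"rz": 0,"ry": 0,"gripper": -1},{"x": 0,"z": 0,"y": 0,"rx": 0,"rz": 0,"ry": 0,"gripper": -1},{"x": 0,"z": 0,"y": 0,"rx": 0,"rz": 0,"ry": 0,"gripper": -1}])

```text
clock: 7.97
position: [0.478, 0.2157, 0.2523]
tool_rot: [-1.571, 0.001, 1.479]
force: [0.0, -0.1, -0.1]
grip_width: -0.0
```

```bash
python3 look.py 3; python3 -c "
import cv2,numpy as np
a=cv2.imread('pics/s3.png');b=cv2.imread('pics/t3.png')
cv2.imwrite('pics/c3.png',cv2.resize(np.hstack([a,b]),(800,400)))"
```

```text
7.9667 [0.478  0.2157 0.2523] [ 0.0356 -0.1316 -0.08  ]
scene ball1_center [(0.57, [202.7, 267.1, 209.5, 270.7])]
scene lid [(0.61, [228.6, 196.6, 292.1, 253.0])]
scene carton [(0.66, [222.4, 194.3, 247.3, 228.1]), (0.63, [190.0, 175.6, 316.6, 314.2])]
scene basket [(0.82, [239.3, 280.5, 307.5, 344.2])]
scene battop [(0.81, [329.4, 250.7, 345.7, 276.0])]
top ball1_center [(0.63, [214.7, 112.5, 228.2, 125.0]), (0.62, [214.2, 178.7, 227.3, 267.6])]
top lid []
top carton [(0.6, [262.5, 185.3, 291.0, 213.4])]
top basket [(0.9, [145.9, 115.8, 188.2, 164.4]), (0.66, [265.3, 183.3, 292.4, 213.0])]
top battop [(0.56, [147.9, 221.4, 167.3, 233.7])]
```

View pics/c3.png

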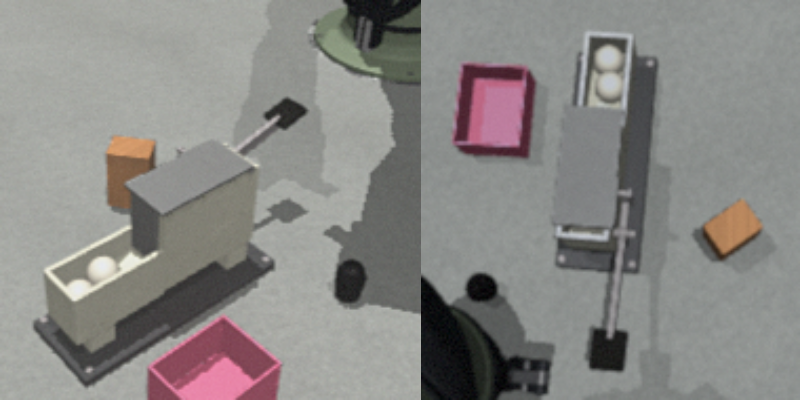

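The lid is shut, the lever is up, both balls lie in the tray ((608,58) and (608,87) in the right view), the bystanders stand where they were, and the hand is clear.

```bash
python3 - <<'E'
from h import *
im,d=bot.grab_frame('top'); z=cloud('top',d)[...,2]; m=np.load('m_top_lid.npy'); print(np.percentile(z[m],[5,50,95]))
bot.job_done()
E
```

```text
[0.1517 0.1564 0.1588]
the job is handed in; nothing more can be done
```

The job is done and handed in after about 8 s on the robot's clock; no verdict was given.

**What I did:** I pressed the lever's foot with the closed fingertips until the force rose from about 8 N to 34 N, which I took as the hard stop. Both balls had already rolled into the tray. I then raised the fingers at about 48 mm/s (24 mm/s at the end) with the lever following, until the force faded, and took the hand away.

**Last checks:**
- **Lid:** with the lever down, its edge was about 0.215 m high, against about 0.213 m for fully open. Before hand-in the lid's surface was back at its starting height (median 0.156 m both times).
- **Balls:** they were at about x 0.12 and 0.154 m in the dispenser frame, inside the tray limits, while the lever was held down. In the last picture they lie in the same places.
- **Bystanders:** the basket, carton and bat top look unmoved and upright in the last picture.
- **Hand:** it was clear of everything, with almost no force on the tool.

**Disagreements:**
- A line fitted to the open lid's top gave only about 0.37 rad, not 0.5. The fit probably included other points, so I went by the edge height and the hard stop.
- In the last top view the network did not find the lid, and a second "ball" it reported was really the lever. I checked both against the picture.

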